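# Proof-pull the glued tab of a wall-hook tile

### The arm

A 7-joint arm with a two-finger parallel gripper is mounted at the origin on the work surface. World frame = base frame: x ahead of the robot, y to its left, z up, the work surface at z = 0. Lengths are in m, angles in rad, forces in N, time in s.
With the tool pointing down it reaches from about 0.425 to 0.875 m from the base axis. Payload 4.7 kg.
Tool frame: the origin (TCP) lies between the finger pads, 19 mm behind the fingertips; this is the grasp point; z points along the fingers, y is the line along which they close (so a half turn about z gives the same grasp; the last joint's range is limited). The gripper opens to 87 mm and grips with 3 to 60 N. Pads are 19 mm wide; open, the fingers measure 117 mm over their backs; the gripper's body (75 mm by 190 mm) begins 51 mm behind the grasp point.
Start: joints at [-1.105, 0.321, -0.07, 1.45, 0.023, 1.371, -0.057], TCP at [0.284, 0.585, 0.241] pointing down, gripper open.
Joint ranges: [-2.86, 2.86], [-0.3, 2.09], [-1.38, 1.24], [0.06, 2.45], [-1.56, 4.7], [0.09, 2.05], [-2.69, 2.69]. Speed limits (rad/s): [2.57, 2.57, 3.14, 3.14, 3.14, 3.14, 3.14].

### API

Orientations are given as a rotation vector (axis times angle).
In Python, from bench import ctrl, get_image, job gives the robot as it stands.
- The arm moves only by the shell command python3 -m crank 'ROWS' [FORCE]. ROWS is JSON, a list that holds one entry, the list of rows, each a list of 5 numbers: the shift along the tool's x, y, z in mm, then the turn about the tool's z in rad, then the closure, from -1 (fully open) to 1 (shut), so that 0 is half open. A call has 1 to 10 rows; each row shifts and turns the commanded pose from where the row before left it, along the tool's axes as they then stand; what a row does not reach is not made up. A row lasts 1/12 s, in which the tool goes at most 41.7 mm and 7.16 degrees, less where a joint would pass 70% of its speed; a pose out of reach is approached as far as the arm can. A call with a gripper value outside its range is refused whole. The fingers move at their own pace and stop on an object; FORCE is the grip in N (left out, the last holds). Time passes only in rows, so rows that do not move let the fingers close. It gives the time, the measured TCP pose, the force, the opening and the grip force at its end, in the units of the state.
- ctrl.get_state(): the state, without advancing time (a new reading comes with each control period).
- get_image(name): name is "scene" or "top" or "wrist"; returns a dict with "pixels" (400x640x3 uint8, red, green, blue), "fx", "fy", "cx", "cy" (pixels), "k1" (the pictures are not rectified: a ray, as slopes to the right and down, at radius r is drawn at 1 + k1 r^2 times it, then the intrinsics apply), "T" (4x4, takes a point from camera to world coordinates); the wrist camera has in their place "T_tool_cam" (4x4, takes a point from camera to tool coordinates, whose origin is the TCP and whose axes are the flange's). Camera axes: x right, y down, z forward; pixel columns grow to the right and rows downward; lengths in m; the calibration is good to about 2 mm. A picture is of the moment at which its call begins: read the wrist's pose just before it. There is no depth.
- job.close_job(): hands the job in; it is judged then, once.
The state is a dict: "time": time; "joint_positions": joint angles; "qd": joint speeds; "joint_torque": joint torques, N m; "position": TCP position; "tool_rot": TCP orientation; "ft_force": force on the tool from outside, world axes, zero at the start; "torque": the same for the moment, N m; "grip_width": opening from 0.0 (shut) to 1.0 (fully open); "grip_force": force on a finger pad.
Only numpy, scipy, OpenCV 4.12 (cv2) and the standard library are available. Lean on these libraries where they do the work, as an engineer would, in place of code of your own. Each camera call takes 0.05 s, during which the arm holds its last target. There are 200 camera calls.

### The job

Slide the hook tile (the one with the upright tab glued on) flat under the lips of the proof-pull jig until it is fully home against the stop. Then pull straight up on its tab with about 12 N, so that the gauge's pointer stands between the two long marks, hold it there for a good second without ever going past the last mark (18 N), and ease it back down to zero before you let go. Leave the tile home in the jig, do not ram it against the jig, and leave everything else on the table where it is.

Things in the scene. Friction and masses are not known exactly. Their poses are not given: they have to be found in the camera images.
- tile: the hook tile: unglazed ceramic, 100 x 100 x 10 mm, 0.13 to 0.23 kg, with an upright tab glued on its middle; it lies flat on the table at the start. Origin: centre of the tile's underside; z up. It may go into the jig any way round that is square to the slot
- tile_tab (a point): middle of the tab, 36 mm above the tile's underside, axes as the tile's: a good height for the TCP. The tab is 14 mm thick along x (grip it across these), 26 mm wide along y (32 mm at the round bead on top), its foot 10 mm and its top 56 mm above the tile's underside. Same both ways round
- jig: the proof-pull jig, fixed on levelling feet (its height differs by some mm): grey base 150 mm wide along y, from x = -190 to +160 mm. Its x axis is the direction in which the tile slides home, z up. Origin: below the middle of the tile's home place. The floor of the home place is at z = 30 mm
- jig_apron (a point): top of the flat apron (126 mm along x, 130 mm wide) that leads to the home place, 121 mm before it and 1 mm higher than its floor; axes as the jig's. Two steel guides, 12 mm high, stand at the end of it, from x = +26 to +66 mm of this point, narrowing from 134 to 105 mm apart
- tile_home (a point): on the floor of the home place: where the tile's origin is when fully home; axes as the jig's. Stop's face at x = +50 mm. A sprung steel yoke stands over both sides: cheeks 106 mm apart, and lips with 82 mm open between them from x = -57 to +58 mm, so fingers can stay on the tab; undersides 12.5 to 18.5 mm above the floor (set differently each time), tops 6 mm higher, 10 at the flared mouth
- gauge (a joint): the pointer on the flat round dial (radius 48 mm) behind the stop: 0 at no load, pointing to the jig's -x, clockwise from above by 1 rad for 10 N. Long marks at 9.5 N (0.95) and 14.5 N (1.45), last mark 18 N (1.8); 12 N is 1.2. Lifted, the tile moves freely for 2.5 to 8.5 mm until it meets the lips; then the yoke rises 1 mm per 4 N of pull (less the tile's weight)
- plain_tile: a second tile of the same size and clay, with only a low round boss 64 mm across and 9 mm high on it; not to be used. Origin: centre of its underside
- glaze_jar: jar, 60 mm across, 85 mm high; origin at the centre of its underside
- bowl: white bowl, 110 mm across, 50 mm high; origin at the centre of its underside
- mug: terracotta mug, 76 mm across, 85 mm high; origin at the centre of its underside
- ribbon_tool: hand tool 190 mm long, lying flat; origin at its underside
- sanding_block: cork block 90 x 55 x 30 mm; origin at the centre of its underside
- cone_weight: small steel weight 48 mm across, 55 mm high; origin at the centre of its underside
Things that resemble listed ones, but are neither listed nor needed, are in the scene too. Leave any yellow look-alike of the tile alone.

How it is judged:
By the outcome, as a careful person would: the job done as asked, in the order asked, and still so for the second after the job is handed in, with the robot touching nothing.
It also fails if it takes over 61 s, if anything falls off the work surface, if the arm or the gripper's body presses on something with over 40 N, if the wrist force passes 120 N, or if a joint passes its speed limit or range.

## Working session

There is one attempt and no reset: what is moved stays moved. The work goes in short steps, Python scripts to look and compute and a shell command to move; the robot and the scene stay as the last step left them, time stands still between calls to the robot, and variables do not carry over. Pictures are saved under pics/ and viewed, at most 10 in all, crops included, and the job is handed in when it is done.

```bash
mkdir -p pics; ls
python3 - <<'E'
from bench import ctrl,get_image
import cv2,numpy as np
print(ctrl.get_state())
for n in("scene","top"):
    d=get_image(n);cv2.imwrite(f"pics/{n}0.png",d["pixels"][:,:,::-1]);print({k:v for k,v in d.items() if k!="pixels"})
    np.savez(f"{n}0.npz",**d)
d=get_image("wrist");print(d["T_tool_cam"],d["fx"],d["k1"],d["cx"],d["cy"])
E
```

```text
pics
{'time': 0.0, 'joint_positions': array([-1.10491174,  0.32180119, -0.07006963,  1.45165664,  0.02262271,
        1.37075759, -0.0568737 ]), 'qd': array([ 0.00159338,  0.00132216, -0.00130791,  0.00225264,  0.00035316,
       -0.00173196,  0.00106996]), 'joint_torque': array([-9.25181621e-05, -4.91290355e+01, -4.03938163e-01, -3.12535357e+01,
       -6.38991455e-02,  4.35043126e-02,  1.61485837e-04]), 'position': array([0.28361301, 0.58431065, 0.24018473]), 'tool_rot': array([-7.03504716e-01, -3.06151105e+00,  2.84763907e-03]), 'ft_force': array([0.38196962, 0.86906138, 0.80069535]), 'torque': array([ 0.00555908, -0.02873994, -0.00066087]), 'grip_force': 0.0, 'grip_width': 1.001820438402453}
{'fx': 361.88410057605785, 'fy': 361.88410057605785, 'cx': 319.9144942054047, 'cy': 201.12947707729396, 'k1': 0.02294922812515744, 'T': array([[-0.47781928,  0.64614412, -0.59513571,  1.10491138],
       [ 0.87831059,  0.33898069, -0.33713883,  0.35670375],
       [-0.01610076, -0.68380543, -0.72948674,  0.80309914],
       [ 0.        ,  0.        ,  0.        ,  1.        ]])}
{'fx': 394.1492996656871, 'fy': 394.1492996656871, 'cx': 318.1334990691179, 'cy': 195.85927236612937, 'k1': -0.03593103636192467, 'T': array([[-1.09713707e-02, -9.76320743e-01,  2.16049612e-01,
         2.98603969e-01],
       [-9.99939778e-01,  1.07687371e-02, -2.11510932e-03,
         1.35068025e-02],
       [-2.61556373e-04, -2.16059807e-01, -9.76380096e-01,
         1.10041423e+00],
       [ 0.00000000e+00,  0.00000000e+00,  0.00000000e+00,
         1.00000000e+00]])}
[[-6.24091286e-04 -9.58374226e-01 -2.85514367e-01  7.88960698e-02]
 [ 9.99999300e-01 -8.85254486e-04  7.85649548e-04 -6.38742389e-04]
 [-1.00569915e-03 -2.85513677e-01  9.58374107e-01 -1.43335886e-01]
 [ 0.00000000e+00  0.00000000e+00  0.00000000e+00  1.00000000e+00]] 347.97459154445113 -0.004294056982574465 318.0170269661379 197.63473773895515
```

View pics/top0.png

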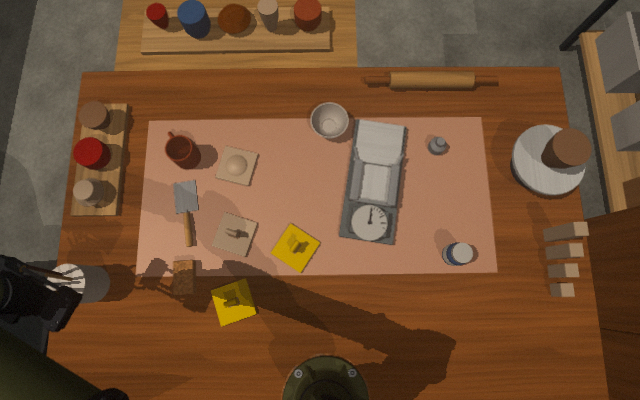

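View pics/scene0.png

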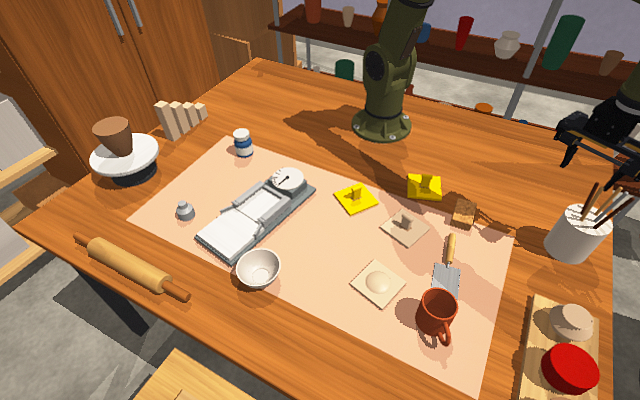

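Candidates in the top view are the beige tile with a tab (235,234), the beige tile with a round boss (237,166), and two yellow tabbed look-alikes (297,248) and (234,302). I choose the beige tabbed one. The jig's apron is at (378,143), its home place at (375,185) and its dial at (371,222). Next is one close crop of the tile and jig.

```bash
cat > h.py <<'E'
import numpy as np,cv2
from scipy.spatial.transform import Rotation as R
def ray(d,uv,T=None):
    T=d["T"] if T is None else T
    p=np.array([(uv[0]-d["cx"])/d["fx"],(uv[1]-d["cy"])/d["fy"]]);q=p.copy()
    for _ in range(20): q=p/(1+d["k1"]*(q@q))
    return T[:3,3],T[:3,:3]@np.array([q[0],q[1],1])
def onz(d,uv,z,T=None):
    o,v=ray(d,uv,T);return o+v*(z-o[2])/v[2]
def proj(d,P,T=None):
    T=d["T"] if T is None else T
    c=(np.asarray(P)-T[:3,3])@T[:3,:3];q=c[:2]/c[2];q=q*(1+d["k1"]*(q@q))
    return q*d["fx"]+[d["cx"],d["cy"]]
def Ttool(s):
    T=np.eye(4);T[:3,:3]=R.from_rotvec(s["tool_rot"]).as_matrix();T[:3,3]=s["position"];return T
E
python3 - <<'E'
import cv2,numpy as np
a=cv2.imread("pics/top0.png")
t=cv2.resize(a[202:266,203:267],(384,384),interpolation=cv2.INTER_CUBIC)
j=cv2.resize(a[112:250,330:412],None,fx=4.3,fy=4.3,interpolation=cv2.INTER_CUBIC)
c=np.zeros((600,760,3),np.uint8);c[:384,:384]=t;c[:j.shape[0],390:390+j.shape[1]]=j[:600]
cv2.imwrite("pics/crop1.png",c)
E
```

```text
(no output)
```

View pics/crop1.png

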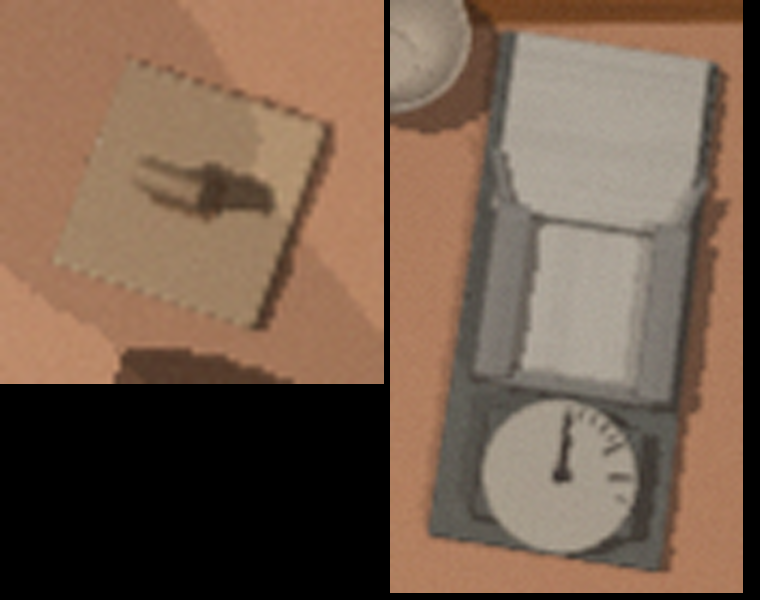

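The crop confirms the beige tile with an upright tab; its corners are at about (225,212), (258,222), (247,257) and (212,246). The jig lies with its apron away from the robot, and the dial centre is near (370,222).

Run:
```python
from h import *
d=dict(np.load("top0.npz"))
t=lambda u,v:(203+u/6,202+v/6)
C=np.array([onz(d,t(*p),.01) for p in[(132,60),(330,122),(262,328),(55,262)]])
print(C.round(4),C.mean(0));e=np.diff(C,axis=0);print(np.linalg.norm(e,axis=1),np.degrees(np.arctan2(e[:,1],e[:,0])))
j=lambda u,v:(330+(u-390)/4.3,112+v/4.3)
for n,p,z in[("BL",(430,535),.02),("BR",(667,570),.02),("AL",(512,33),.033),("AR",(718,62),.033),("dial",(562,475),.045),("apEndL",(533,222),.033),("apEndR",(655,235),.033)]:
    print(n,onz(d,j(*p),z).round(4))
s=dict(np.load("scene0.npz"))
for uv in[(403,222)]: print("tab scene z.036",onz(s,uv,.036))
```

```text
[[0.4963 0.2737 0.01  ]
 [0.466  0.18   0.01  ]
 [0.3711 0.2092 0.01  ]
 [0.4021 0.3057 0.01  ]] [0.43384438 0.24216034 0.01      ]
[0.09846181 0.09927481 0.10132537] [-107.92072877  162.90031712   72.18948323]
BL [ 0.423  -0.0457  0.02  ]
BR [ 0.3988 -0.1962  0.02  ]
AL [ 0.76   -0.1081  0.033 ]
AR [ 0.7379 -0.2462  0.033 ]
dial [ 0.4569 -0.1282  0.045 ]
apEndL [ 0.6267 -0.1174  0.033 ]
apEndR [ 0.617  -0.1973  0.033 ]
tab scene z.036 [0.44215145 0.24130596 0.036     ]
```

```bash
python3 -m crank '[[[-28,-24,0,0,-1],[-28,-24,0,0,-1],[-28,-24,0,0,-1],[-28,-24,0,0,-1],[-28,-24,0,0,-1],[-28,-24,0,0,-1],[-28,-24,0,0,-1],[-28,-24,0,0,-1],[-28,-24,0,0,-1],[-28,-24,0,0,-1]]]'
cat > look.py <<'E'
import sys
from bench import ctrl,get_image
from h import *
def wrist(name):
    s=ctrl.get_state();d=get_image("wrist");d["T"]=Ttool(s)@d["T_tool_cam"]
    np.savez(name+".npz",**d);cv2.imwrite(f"pics/{name}.png",d["pixels"][:,:,::-1])
    x=Ttool(s)[:3,0];print(s["time"],s["position"].round(4),"yaw x",np.degrees(np.arctan2(x[1],x[0])).round(2),"z",Ttool(s)[:3,2].round(4),"F",s["ft_force"].round(2));return d
if __name__=="__main__": wrist(sys.argv[1])
E
python3 look.py w1
```

```text
time: 0.98
position: [0.4312, 0.2447, 0.2412]
tool_rot: [-0.703, -3.062, -0.0]
ft_force: [1.0, 0.5, 0.2]
grip_width: 0.995
grip_force: 0.0
0.9833 [0.4312 0.2447 0.2412] yaw x 154.12 z [-1.e-04  1.e-04 -1.e+00] F [1.04 0.51 0.16]
```

View pics/w1.png

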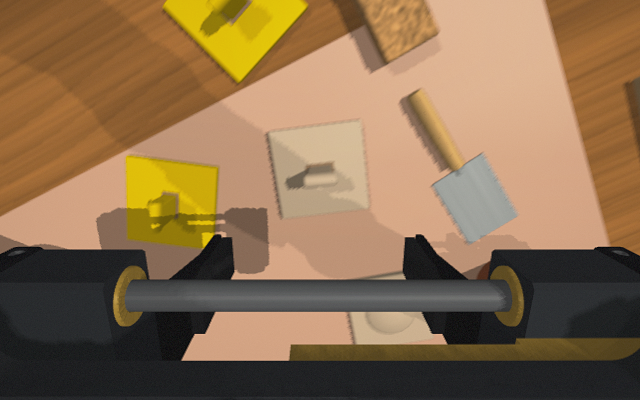

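The wrist view shows the tile with corners (267,132), (362,119), (369,207) and (282,218). The tab is at (320,175) with its wide side along the image's horizontal, so I need to turn about 80°. The yellow tile is at (172,200) and the plain tile is below.

```bash
cat > rel.py <<'E'
from h import *
def rel(s,P,yaw):
    "shift in tool axes (mm) to P, and turn (rad) to tool-x yaw (deg)"
    T=Ttool(s);x=T[:3,0];a=np.degrees(np.arctan2(x[1],x[0]))
    return ((np.asarray(P)-T[:3,3])@T[:3,:3]*1000).round(1),np.radians(((a-yaw)+180)%360-180).round(3)
E
python3 - <<'E'
from rel import *;from bench import ctrl
d=dict(np.load("w1.npz"));s=ctrl.get_state()
C=np.array([onz(d,p,.01) for p in[(267,132),(362,119),(369,207),(282,218)]])
e=np.diff(np.vstack([C,C[:1]]),axis=0);print(C.round(4),C.mean(0),np.linalg.norm(e,axis=1),np.degrees(np.arctan2(e[:,1],e[:,0])))
print("tab",onz(d,(320,168),.056),onz(d,(320,175),.045))
print(rel(s,[*C.mean(0)[:2],.1],72.2))
E
```

```text
[[0.3712 0.2133 0.01  ]
 [0.403  0.3096 0.01  ]
 [0.4956 0.2773 0.01  ]
 [0.4642 0.1826 0.01  ]] [0.43348862 0.24568164 0.01      ] [0.10144591 0.09809776 0.0997649  0.09798429] [  71.73739686  -19.22202986 -108.31987376  161.75989802]
tab [0.42216366 0.25085177 0.056     ] [0.43065215 0.24682422 0.045     ]
(array([  6.4,   8.2, 141.3]), np.float64(1.419))
```

```bash
python3 -m crank '[[[0,0,10,0.12,-1],[0,0,10,0.12,-1],[0,0,10,0.12,-1],[0,0,10,0.12,-1],[0,0,10,0.12,-1],[0,0,10,0.12,-1],[0,0,10,0.12,-1],[0,0,10,0.12,-1],[0,0,10,0.12,-1],[0,0,10,0.12,-1]]]'; python3 -m crank '[[[0,0,0,0.12,-1],[0,0,0,0.11,-1],[0,0,0,0,-1],[0,0,0,0,-1],[0,0,0,0,-1],[0,0,0,0,-1]]]'
python3 look.py w2; python3 -c "
from rel import *;from bench import ctrl
print(rel(ctrl.get_state(),[.4337,.2445,.036],71.7))"
```

```text
time: 1.87
position: [0.4307, 0.2467, 0.1406]
tool_rot: [-2.316, -2.123, 0.001]
ft_force: [-0.1, -0.6, 0.6]
grip_width: 1.002
grip_force: 0.0
time: 2.37
position: [0.4309, 0.2467, 0.1414]
tool_rot: [-2.537, -1.853, -0.0]
ft_force: [-0.0, 0.1, 1.0]
grip_width: 0.998
grip_force: 0.0
2.3667 [0.4309 0.2467 0.1414] yaw x 72.3 z [ 2.e-04  2.e-04 -1.e+00] F [-0.    0.15  0.97]
(array([ -1.3,   3.2, 105.4]), np.float64(0.01))
```

View pics/w2.png

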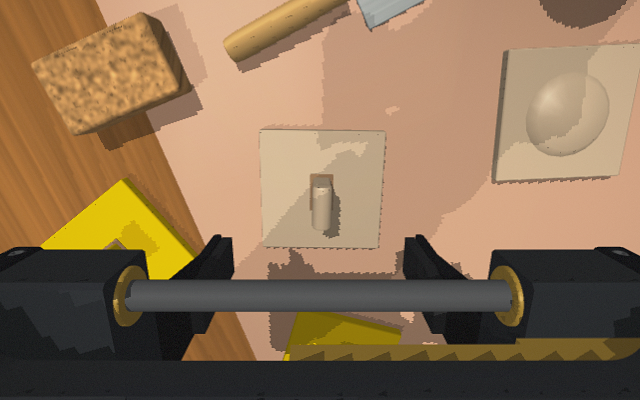

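The tile is square to the gripper, with corners at about (261,129), (385,131), (380,247) and (265,247), and the tab at column 321. I'll descend and grip.

```bash
python3 -m crank '[[[-1,2,12,0.01,-0.3],[0,0,12,0,-0.3],[0,0,12,0,-0.3],[0,0,12,0,-0.3],[0,0,12,0,-0.3],[0,0,12,0,-0.3],[0,0,12,0,-0.3],[0,0,12,0,-0.3],[0,0,9,0,-0.3],[0,0,0,0,-0.3]]]' 30; python3 -m crank '[[[0,0,0,0,1],[0,0,0,0,1],[0,0,0,0,1],[0,0,0,0,1],[0,0,0,0,1],[0,0,0,0,1],[0,0,0,0,1],[0,0,0,0,1]]]' 30
```

```text
time: 3.25
position: [0.4313, 0.2443, 0.0345]
tool_rot: [2.547, 1.839, -0.005]
ft_force: [0.6, 0.3, -0.4]
grip_width: 0.653
grip_force: 0.0
time: 3.92
position: [0.4327, 0.2451, 0.0364]
tool_rot: [2.548, 1.838, 0.001]
ft_force: [0.1, -0.6, 1.4]
grip_width: 0.156
grip_force: 30.0
```

```bash
python3 -m crank '[[[0,0,-8,0,1],[0,0,-15,0,1],[0,0,-20,0,1],[0,0,-25,0,1],[0,0,-25,0,1],[0,0,-25,0,1],[0,0,-20,0,1],[0,0,-15,0,1],[0,0,-10,0,1],[0,0,0,0,1]]]' 30
python3 -m crank '[[[-10,7,0,0,1],[-20,15,0,0,1],[-27,21,0,0,1],[-27,21,0,0,1],[-27,21,0,0,1],[-27,21,0,0,1],[-27,21,0,0,1],[-27,21,0,0,1],[-27,21,0,0,1],[-27,21,0,0,1]]]'
python3 -m crank '[[[-27,20,0,0,1],[-27,20,0,0,1],[-27,20,0,0,1],[-27,20,0,0,1],[-27,20,0,0,1],[-27,20,0,0,1],[-20,15,0,0,1],[-15,12,0,0,1],[-10,5,0,-0.08,1],[0,0,0,-0.08,1]]]'
python3 -m crank '[[[0,0,0,0,1],[0,0,0,0,1],[0,0,0,0,1],[0,0,0,0,1],[0,0,0,0,1]]]'
python3 look.py w3
```

```text
time: 4.75
position: [0.4335, 0.2457, 0.2017]
tool_rot: [-2.548, -1.838, -0.006]
ft_force: [0.3, -0.9, -0.7]
grip_width: 0.158
grip_force: 30.0
time: 5.58
position: [0.5341, -0.0511, 0.1976]
tool_rot: [-2.548, -1.836, 0.004]
ft_force: [1.0, -0.2, -2.3]
grip_width: 0.157
grip_force: 30.0
time: 6.42
position: [0.6115, -0.2977, 0.1967]
tool_rot: [-2.394, -2.033, 0.008]
ft_force: [-0.0, 0.3, -2.0]
grip_width: 0.159
grip_force: 30.0
time: 6.83
position: [0.6142, -0.292, 0.1991]
tool_rot: [-2.392, -2.036, -0.0]
ft_force: [-0.1, 0.3, -1.6]
grip_width: 0.159
grip_force: 30.0
6.8333 [ 0.6142 -0.292   0.1991] yaw x 80.78 z [-1.e-04  4.e-04 -1.e+00] F [-0.1  0.3 -1.6]
```

View pics/w3.png

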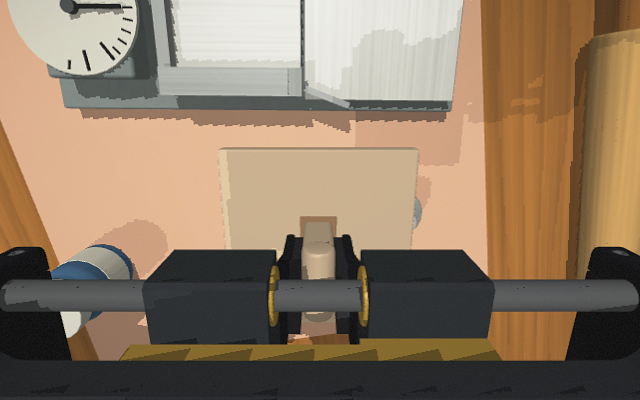

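The jig is seen square to the tool, with its base side edge from (65,108) to (452,110) and the dial at (70,5). It is cut off at the top, so I'll shift and look again.

```bash
python3 -m crank '[[[8,0,0,0,1],[12,0,0,0,1],[15,0,0,0,1],[12,0,0,0,1],[8,0,0,0,1],[0,0,0,0,1],[0,0,0,0,1],[0,0,0,0,1],[0,0,0,0,1]]]'
python3 look.py w4; python3 -c "
import cv2;a=cv2.imread('pics/w4.png');cv2.imwrite('pics/w4c.png',cv2.resize(a[0:240,20:500],(800,400),interpolation=cv2.INTER_CUBIC))"
```

```text
time: 7.63
position: [0.6226, -0.2397, 0.1994]
tool_rot: [2.394, 2.033, -0.001]
ft_force: [-0.1, 0.4, -1.5]
grip_width: 0.157
grip_force: 30.0
7.6333 [ 0.6226 -0.2397  0.1994] yaw x 80.69 z [ 0.e+00 -8.e-04 -1.e+00] F [-0.11  0.4  -1.48]
```

View pics/w4c.png

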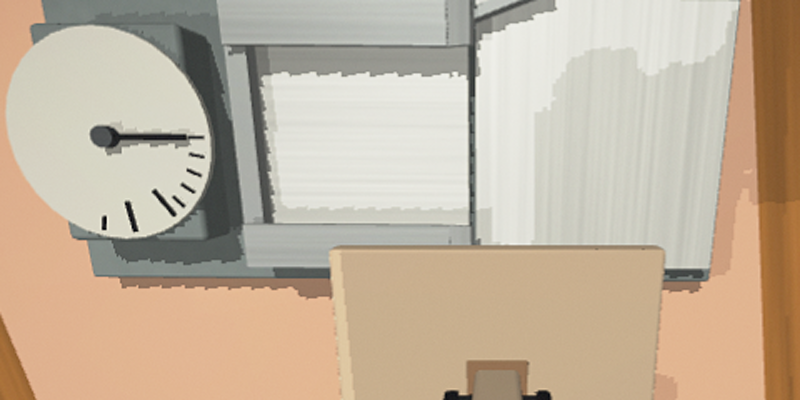

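The view shows lip inner edges at crop rows 46 and 224, the apron/home step at column 472, the stop edge near column 255, and the gauge pointer at zero. Edges are parallel to the image rows.

Run:
```python
from rel import *;from bench import ctrl
d=dict(np.load("w4.npz"));s=ctrl.get_state()
f=lambda u,v:(20+u*.6,v*.6)
for z in(.05,.056,.062):
    A=[onz(d,f(*p),z) for p in[(250,45.5),(470,46),(250,224.5),(470,224.5)]]
    n=np.array([-np.sin(np.radians(170.8)),np.cos(np.radians(170.8)),0])
    print(z,[a.round(4) for a in A],"gap",abs((A[0]-A[2])@n),abs((A[1]-A[3])@n),"ang",[np.degrees(np.arctan2(*(a-b)[1::-1])) for a,b in((A[0],A[1]),(A[2],A[3]))])
    m=(A[1]+A[3])/2;print("mid",m)
for n,p,z in[("step",(472,135),.033),("stopface",(262,140),.032),("stopTop",(250,140),.04),("apR",(728,135),.033)]:print(n,onz(d,f(*p),z))
C=[onz(d,f(*p),.1994-.036+.01) for p in((335,248),(660,248))];print("tile edge",C,np.degrees(np.arctan2(*(C[0]-C[1])[1::-1])))
print(np.diff([proj(d,[.62,-.15,.05]),proj(d,[.62,-.12,.05])],axis=0))
```

```text
0.05 [array([ 0.5307, -0.0955,  0.05  ]), array([ 0.6306, -0.1123,  0.05  ]), array([ 0.5078, -0.1744,  0.05  ]), array([ 0.6163, -0.1924,  0.05  ])] gap 0.08156777339515794 0.08134326934833595 ang [np.float64(170.48932323077568), np.float64(170.63098247832713)]
mid [ 0.62342544 -0.15230788  0.05      ]
0.056 [array([ 0.5328, -0.0969,  0.056 ]), array([ 0.6306, -0.1133,  0.056 ]), array([ 0.5104, -0.1742,  0.056 ]), array([ 0.6167, -0.1917,  0.056 ])] gap 0.07989552520090189 0.07967562378660588 ang [np.float64(170.48932323077568), np.float64(170.63098247832713)]
mid [ 0.62365407 -0.1525166   0.056     ]
0.062 [array([ 0.535 , -0.0983,  0.062 ]), array([ 0.6307, -0.1143,  0.062 ]), array([ 0.513, -0.174,  0.062]), array([ 0.617 , -0.1911,  0.062 ])] gap 0.07822327700664583 0.07800797822487586 ang [np.float64(170.48932323077568), np.float64(170.63098247832713)]
mid [ 0.6238827  -0.15272533  0.062     ]
step [ 0.62410974 -0.15002319  0.033     ]
stopface [ 0.51801802 -0.13491849  0.032     ]
stopTop [ 0.51513254 -0.13465305  0.04      ]
apR [ 0.75222856 -0.17103991  0.033     ]
tile edge [array([ 0.58386704, -0.18004049,  0.1734    ]), array([ 0.6776413 , -0.19547949,  0.1734    ])] 170.6506897858209
[[ -6.93365101 -40.24873629]]
```

```bash
python3 -m crank '[[[9.5,7,0,0,1],[20,13,0,0,1],[25,17,0,0,1],[20,13,0,0,1],[10,7,0,0,1],[0,0,15,0,1],[0,0,25,0,1],[0,0,25,0,1],[0,0,20,0,1],[0,0,10,0,1]]]' 40
python3 -m crank '[[[0,0,5,0,1],[0,0,0,0,1],[0,0,0,0,1],[0,0,0,0,1],[0,0,0,0,1]]]'
python3 look.py w5;python3 -m crank '[[[0,0,3,0,1],[0,0,0,0,1],[0,0,0,0,1],[0,0,0,0,1]]]'
```

```text
time: 8.52
position: [0.691, -0.1641, 0.1008]
tool_rot: [-2.391, -2.033, 0.005]
ft_force: [-0.4, 0.2, -2.7]
grip_width: 0.155
grip_force: 40.0
time: 8.93
position: [0.6937, -0.1645, 0.1011]
tool_rot: [2.391, 2.034, 0.003]
ft_force: [0.0, -0.3, -2.0]
grip_width: 0.158
grip_force: 40.0
8.9333 [ 0.6937 -0.1645  0.1011] yaw x 80.77 z [ 2.7e-03 -4.0e-04 -1.0e+00] F [ 0.04 -0.26 -1.97]
time: 9.32
position: [0.6927, -0.1641, 0.0962]
tool_rot: [-2.393, -2.036, 0.0]
ft_force: [0.1, 0.5, -1.9]
grip_width: 0.157
grip_force: 40.0
```

View pics/w5.png

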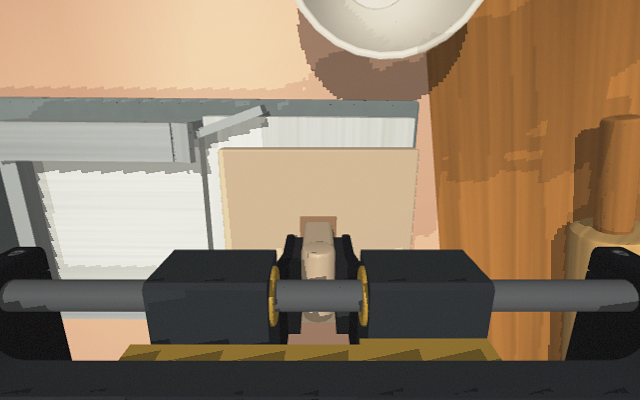

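The tile is over the apron, square to it, and clear of the bowl at (390,10). The apron edge is at row 117 and the tile edge at row 148. I'll lower it and check the lateral margin.

```bash
python3 - <<'E'
from h import *
d=dict(np.load("w5.npz"));n=np.array([.1633,.9866,0])
for z in(.03,.034,.038): print(z,"apron edge lat",onz(d,(360,117),z)@n-onz(d,(360,149),.0751)@n, "lip edge u/l",onz(d,(190,163),z+.02)@n,)
E
python3 -m crank '[[[0,0,5,0,1],[0,0,5,0,1],[0,0,4,0,1],[0,0,2,0,1],[0,0,0,0,1],[0,0,0,0,1],[0,0,0,0,1]]]';python3 -m crank '[[[0,0,1,0,1],[0,0,1,0,1],[0,0,1,0,1],[0,0,0,0,1],[0,0,0,0,1]]]'
```

```text
0.03 apron edge lat 0.012501643091866053 lip edge u/l -0.008383853486383918
0.034 apron edge lat 0.01274376964981138 lip edge u/l -0.007615139268247941
0.038 apron edge lat 0.012985896207756736 lip edge u/l -0.0068464250501119785
time: 9.9
position: [0.6929, -0.1642, 0.0804]
tool_rot: [2.393, 2.035, 0.0]
ft_force: [0.4, 0.4, -0.5]
grip_width: 0.158
grip_force: 40.0
time: 10.32
position: [0.6927, -0.1641, 0.0772]
tool_rot: [-2.393, -2.036, 0.0]
ft_force: [0.7, 0.5, -1.4]
grip_width: 0.157
grip_force: 40.0
```

```bash
python3 -m crank '[[[-2,0,1,0,1],[0,0,1,0,1],[0,0,1,0,1],[0,0,0,0,1],[0,0,0,0,1],[0,0,0,0,1]]]';python3 -m crank '[[[0,0,1,0,1],[0,0,1,0,1],[0,0,0,0,1],[0,0,0,0,1]]]';python3 -m crank '[[[0,0,1,0,1],[0,0,0,0,1],[0,0,0,0,1]]]'
```

```text
time: 10.82
position: [0.6925, -0.1661, 0.0743]
tool_rot: [-2.393, -2.036, -0.0]
ft_force: [0.1, -0.1, -1.6]
grip_width: 0.159
grip_force: 40.0
time: 11.15
position: [0.6924, -0.166, 0.0721]
tool_rot: [-2.393, -2.035, 0.0]
ft_force: [0.5, 0.2, -1.8]
grip_width: 0.162
grip_force: 40.0
time: 11.4
position: [0.6924, -0.1661, 0.0712]
tool_rot: [-2.393, -2.035, 0.0]
ft_force: [-0.6, 0.2, -1.4]
grip_width: 0.158
grip_force: 40.0
```

```bash
python3 -m crank '[[[0,0,1,0,1],[0,0,0,0,1],[0,0,0,0,1]]]';python3 -m crank '[[[0,0,1,0,1],[0,0,0,0,1],[0,0,0,0,1]]]';python3 -m crank '[[[0,0,1,0,1],[0,0,0,0,1],[0,0,0,0,1]]]'
```

```text
time: 11.65
position: [0.6924, -0.1661, 0.0702]
tool_rot: [-2.393, -2.036, 0.0]
ft_force: [-0.1, 0.3, -1.7]
grip_width: 0.159
grip_force: 40.0
time: 11.9
position: [0.6926, -0.1662, 0.0697]
tool_rot: [2.393, 2.035, 0.001]
ft_force: [-0.0, -0.2, 0.2]
grip_width: 0.158
grip_force: 40.0
time: 12.15
position: [0.6927, -0.1661, 0.0697]
tool_rot: [2.393, 2.036, 0.001]
ft_force: [-2.1, 0.8, 5.3]
grip_width: 0.155
grip_force: 40.0
```

```bash
python3 -m crank '[[[0,-1,-0.8,0,1],[0,-3,0,0,1],[0,-4,0,0,1],[0,-5,0,0,1],[0,-5,0,0,1],[0,-4,0,0,1],[0,-3,0,0,1],[0,0,0,0,1],[0,0,0,0,1]]]'; python3 -m crank '[[[0,-3,0,0,1],[0,-3,0,0,1],[0,-3,0,0,1],[0,-3,0,0,1],[0,-3,0,0,1],[0,0,0,0,1],[0,0,0,0,1]]]'
```

```text
time: 12.9
position: [0.6673, -0.1621, 0.0696]
tool_rot: [-2.392, -2.035, 0.0]
ft_force: [-1.5, -0.2, 6.5]
grip_width: 0.159
grip_force: 40.0
time: 13.48
position: [0.6528, -0.1597, 0.0696]
tool_rot: [2.393, 2.036, 0.001]
ft_force: [3.2, -0.3, 6.4]
grip_width: 0.162
grip_force: 40.0
```

```bash
python3 -m crank '[[[0,-3,-0.6,0,1],[0,-3,0,0,1],[0,-3,0,0,1],[0,-3,0,0,1],[0,-3,0,0,1],[0,-3,0,0,1],[0,0,0,0,1],[0,0,0,0,1]]]'; python3 -m crank '[[[0,-3,0,0,1],[0,-3,0,0,1],[0,-3,0,0,1],[0,-3,0,0,1],[0,-3,0,0,1],[0,-3,0,0,1],[0,0,0,0,1],[0,0,0,0,1]]]'; python3 look.py w6
```

```text
time: 14.15
position: [0.6342, -0.1567, 0.0696]
tool_rot: [-2.392, -2.034, 0.002]
ft_force: [0.5, 0.1, 5.9]
grip_width: 0.159
grip_force: 40.0
time: 14.82
position: [0.6165, -0.1537, 0.0696]
tool_rot: [-2.392, -2.035, 0.001]
ft_force: [0.8, 1.3, 4.8]
grip_width: 0.157
grip_force: 40.0
14.8167 [ 0.6165 -0.1537  0.0696] yaw x 80.78 z [-1.7e-03  7.0e-04 -1.0e+00] F [0.85 1.29 4.81]
```

View pics/w6.png

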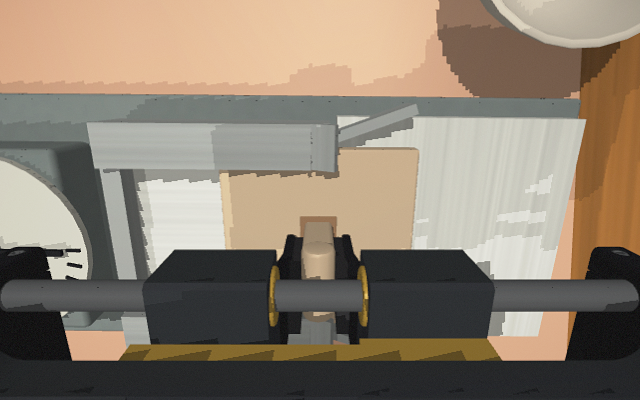

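The tile's front is under the lip (edge at rows 150–175, columns 222–418), with no jamming. I'll continue home gently.

```bash
python3 -m crank '[[[0,-4,0,0,1],[0,-5,0,0,1],[0,-5,0,0,1],[0,-5,0,0,1],[0,-5,0,0,1],[0,-5,0,0,1],[0,-5,0,0,1],[0,-3,0,0,1],[0,0,0,0,1],[0,0,0,0,1]]]'; python3 -m crank '[[[0,-2,0,0,1],[0,-2,0,0,1],[0,-1,0,0,1],[0,0,0,0,1],[0,0,0,0,1]]]'; python3 -m crank '[[[0,-1,0,0,1],[0,-1,0,0,1],[0,0,0,0,1],[0,0,0,0,1]]]'
```

```text
time: 15.7
position: [0.5795, -0.1478, 0.0695]
tool_rot: [-2.391, -2.034, 0.002]
ft_force: [-2.8, 0.4, 5.4]
grip_width: 0.16
grip_force: 40.0
time: 16.12
position: [0.5746, -0.1469, 0.0688]
tool_rot: [-2.391, -2.034, 0.003]
ft_force: [-0.3, -1.1, -1.6]
grip_width: 0.158
grip_force: 40.0
time: 16.45
position: [0.5737, -0.1468, 0.0694]
tool_rot: [-2.392, -2.035, 0.001]
ft_force: [1.1, 1.0, -1.9]
grip_width: 0.158
grip_force: 40.0
```

```bash
python3 -m crank '[[[0,-1,0.5,0,1],[0,-1,0.3,0,1],[0,0,0,0,1],[0,0,0,0,1]]]'; python3 -m crank '[[[0,-1,0,0,1],[0,-1,0,0,1],[0,0,0,0,1],[0,0,0,0,1]]]';python3 -m crank '[[[0,-1,0,0,1],[0,0,0,0,1],[0,0,0,0,1]]]'
```

```text
time: 16.78
position: [0.572, -0.1465, 0.0688]
tool_rot: [-2.393, -2.036, -0.0]
ft_force: [0.0, -0.6, -1.4]
grip_width: 0.16
grip_force: 40.0
time: 17.12
position: [0.57, -0.1462, 0.0689]
tool_rot: [2.393, 2.036, 0.0]
ft_force: [0.3, -0.0, -1.4]
grip_width: 0.161
grip_force: 40.0
time: 17.37
position: [0.569, -0.146, 0.0689]
tool_rot: [-2.393, -2.036, -0.0]
ft_force: [-0.1, -1.3, -1.9]
grip_width: 0.156
grip_force: 40.0
```

```bash
python3 -m crank '[[[0,-1,0,0,1],[0,0,0,0,1],[0,0,0,0,1]]]'; python3 -m crank '[[[0,-1,0,0,1],[0,0,0,0,1],[0,0,0,0,1]]]';python3 -m crank '[[[0,-1,0,0,1],[0,0,0,0,1],[0,0,0,0,1]]]'
```

```text
time: 17.62
position: [0.5684, -0.146, 0.069]
tool_rot: [2.392, 2.035, 0.001]
ft_force: [1.4, 0.1, -2.2]
grip_width: 0.155
grip_force: 40.0
time: 17.87
position: [0.5682, -0.1461, 0.0693]
tool_rot: [2.391, 2.034, 0.002]
ft_force: [3.9, -1.3, -3.9]
grip_width: 0.156
grip_force: 40.0
time: 18.12
position: [0.568, -0.1461, 0.0695]
tool_rot: [2.39, 2.033, 0.004]
ft_force: [7.5, -1.7, -3.3]
grip_width: 0.156
grip_force: 40.1
```

```bash
python3 -m crank '[[[0,1,0,0,1],[0,0.6,0,0,1],[0,0,0,0,1],[0,0,0,0,1]]]' 50; python3 -m crank '[[[0,0,-1,0,1],[0,0,-1,0,1],[0,0,0,0,1],[0,0,0,0,1]]]'
python3 - <<'E'
from bench import get_image
import cv2,numpy as np
o=[]
for n,c in(("scene",(240,145)),("top",(330,160))):
    a=get_image(n)["pixels"][:,:,::-1];o.append(cv2.resize(a[c[1]:c[1]+90,c[0]:c[0]+90],(395,395),interpolation=cv2.INTER_CUBIC))
cv2.imwrite("pics/g1.png",np.hstack(o))
E
```

```text
time: 18.45
position: [0.5682, -0.1461, 0.0692]
tool_rot: [2.392, 2.035, 0.001]
ft_force: [4.3, -0.9, -1.2]
grip_width: 0.159
grip_force: 50.0
time: 18.78
position: [0.5682, -0.1459, 0.0709]
tool_rot: [2.392, 2.035, 0.001]
ft_force: [4.4, -0.7, -4.1]
grip_width: 0.159
grip_force: 50.0
```

View pics/g1.png

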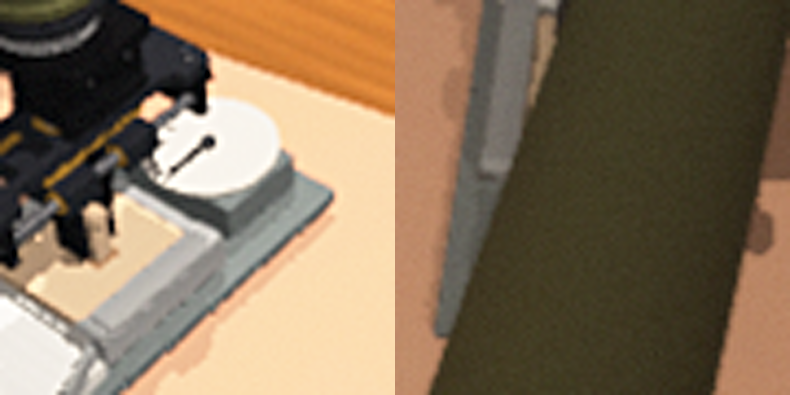

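The scene view shows the gauge at zero (hub (208,142), tip (170,173)) with the tile home under the lips. I'll lift in small steps and watch the force.

```bash
python3 -m crank '[[[0,0.6,-1,0,1],[0,0,0,0,1],[0,0,0,0,1]]]'; for i in 1; do :; done; python3 -m crank '[[[0,0,-1,0,1],[0,0,0,0,1],[0,0,0,0,1]]]'; python3 -m crank '[[[0,0,-1,0,1],[0,0,0,0,1],[0,0,0,0,1]]]'
```

```text
time: 19.13
position: [0.5682, -0.1459, 0.0716]
tool_rot: [-2.393, -2.035, -0.0]
ft_force: [4.5, -2.1, -4.5]
grip_width: 0.157
grip_force: 50.0
time: 19.38
position: [0.5683, -0.1459, 0.0724]
tool_rot: [2.393, 2.035, -0.0]
ft_force: [6.8, -2.1, -7.2]
grip_width: 0.16
grip_force: 50.0
time: 19.63
position: [0.5683, -0.1459, 0.073]
tool_rot: [2.393, 2.035, -0.0]
ft_force: [6.4, -2.0, -8.5]
grip_width: 0.157
grip_force: 50.0
```

```bash
python3 -m crank '[[[0,0.8,-1,0,1],[0,0,0,0,1],[0,0,0,0,1]]]'; python3 -m crank '[[[0,0,-0.5,0,1],[0,0,0,0,1],[0,0,0,0,1]]]'
cat > gauge.py <<'E'
from h import *
from bench import get_image,ctrl
from scipy.optimize import least_squares
w=dict(np.load("w4.npz"));s0=dict(np.load("scene0.npz"))
def hub():
    a=(20+102*.6,135*.6);b=(287.4,177.4)
    return least_squares(lambda P:np.r_[proj(w,P)-a,proj(s0,P)-b],[.46,-.125,.05]).x
H=hub();a0=np.radians(170.6+180)
def prof(img):
    g=cv2.cvtColor(img,cv2.COLOR_RGB2GRAY).astype(np.float32);out=[]
    for th in np.arange(-.3,2.11,.1):
        v=[]
        for r in np.arange(.010,.031,.002):
            P=H+r*np.array([np.cos(a0-th),np.sin(a0-th),0]);u=proj(s0,P)
            v.append(cv2.getRectSubPix(g,(1,1),(float(u[0]),float(u[1])))[0,0])
        out.append((th.round(1),np.mean(v[:6]).round().astype(int),np.mean(v[6:]).round().astype(int)))
    return out
if __name__=="__main__":
    print("hub",H.round(4))
    b=prof(s0["pixels"]);n=prof(get_image("scene")["pixels"])
    print("th base(in,out) now(in,out)");[print(x[0],x[1:],y[1:]) for x,y in zip(b,n)]
    F=ctrl.get_state();print(F["ft_force"].round(1),F["position"].round(4))
E
python3 gauge.py
```

```text
time: 19.88
position: [0.5683, -0.146, 0.0734]
tool_rot: [-2.392, -2.035, 0.002]
ft_force: [5.7, -2.6, -10.0]
grip_width: 0.159
grip_force: 50.0
time: 20.13
position: [0.5683, -0.1459, 0.0736]
tool_rot: [-2.392, -2.035, 0.002]
ft_force: [7.2, -2.4, -12.1]
grip_width: 0.154
grip_force: 50.0
hub [ 0.4535 -0.1226  0.0561]
th base(in,out) now(in,out)
-0.3 (np.int64(241), np.int64(244)) (np.int64(246), np.int64(244))
-0.2 (np.int64(229), np.int64(244)) (np.int64(247), np.int64(244))
-0.1 (np.int64(194), np.int64(221)) (np.int64(247), np.int64(244))
0.0 (np.int64(140), np.int64(154)) (np.int64(248), np.int64(244))
0.1 (np.int64(96), np.int64(114)) (np.int64(248), np.int64(245))
0.2 (np.int64(91), np.int64(175)) (np.int64(249), np.int64(245))
0.3 (np.int64(125), np.int64(233)) (np.int64(249), np.int64(245))
0.4 (np.int64(169), np.int64(247)) (np.int64(250), np.int64(246))
0.5 (np.int64(203), np.int64(244)) (np.int64(248), np.int64(248))
0.6 (np.int64(223), np.int64(242)) (np.int64(239), np.int64(250))
0.7 (np.int64(233), np.int64(242)) (np.int64(218), np.int64(244))
0.8 (np.int64(237), np.i
[... 245 characters left out ...]
np.int64(242), np.int64(242)) (np.int64(153), np.int64(205))
1.3 (np.int64(242), np.int64(238)) (np.int64(174), np.int64(239))
1.4 (np.int64(241), np.int64(232)) (np.int64(197), np.int64(242))
1.5 (np.int64(241), np.int64(238)) (np.int64(215), np.int64(246))
1.6 (np.int64(239), np.int64(241)) (np.int64(225), np.int64(247))
1.7 (np.int64(237), np.int64(241)) (np.int64(233), np.int64(246))
1.8 (np.int64(236), np.int64(241)) (np.int64(236), np.int64(245))
1.9 (np.int64(237), np.int64(240)) (np.int64(236), np.int64(246))
2.0 (np.int64(238), np.int64(241)) (np.int64(235), np.int64(249))
2.1 (np.int64(236), np.int64(241)) (np.int64(235), np.int64(248))
[  6.2  -1.9 -11.3] [ 0.5683 -0.1459  0.0736]
```

The gauge code works: zero shows at about 0.1, and it now reads about 1.0, so roughly 9 N. I'll raise slightly more and hold.

```bash
python3 -m crank '[[[0,0,-0.5,0,1],[0,0,0,0,1],[0,0,-0.5,0,1],[0,0,0,0,1],[0,0,0,0,1],[0,0,0,0,1]]]'; python3 gauge.py | awk 'NR>9&&NR<22||/\[ /'
```

```text
time: 20.68
position: [0.5683, -0.1459, 0.0742]
tool_rot: [-2.393, -2.035, 0.002]
ft_force: [8.8, -2.6, -14.8]
grip_width: 0.161
grip_force: 50.0
hub [ 0.4535 -0.1226  0.0561]
0.4 (np.int64(169), np.int64(247)) (np.int64(248), np.int64(244))
0.5 (np.int64(203), np.int64(244)) (np.int64(249), np.int64(245))
0.6 (np.int64(223), np.int64(242)) (np.int64(248), np.int64(246))
0.7 (np.int64(233), np.int64(242)) (np.int64(241), np.int64(249))
0.8 (np.int64(237), np.int64(242)) (np.int64(223), np.int64(251))
0.9 (np.int64(240), np.int64(238)) (np.int64(204), np.int64(248))
1.0 (np.int64(243), np.int64(239)) (np.int64(170), np.int64(214))
1.1 (np.int64(242), np.int64(241)) (np.int64(118), np.int64(150))
1.2 (np.int64(242), np.int64(242)) (np.int64(72), np.int64(112))
1.3 (np.int64(242), np.int64(238)) (np.int64(85), np.int64(127))
1.4 (np.int64(241), np.int64(232)) (np.int64(134), np.int64(191))
1.5 (np.int64(241), np.int64(238)) (np.int64(181), np.int64(241))
[  8.1  -2.5 -15.6] [ 0.5683 -0.1459  0.0743]
```

The pointer reads about 1.2, so I'll hold it there.

```bash
python3 -m crank '[[[0,0,0,0,1],[0,0,0,0,1],[0,0,0,0,1],[0,0,0,0,1],[0,0,0,0,1],[0,0,0,0,1],[0,0,0,0,1],[0,0,0,0,1],[0,0,0,0,1],[0,0,0,0,1]]]'; python3 -m crank '[[[0,0,0,0,1],[0,0,0,0,1],[0,0,0,0,1],[0,0,0,0,1],[0,0,0,0,1],[0,0,0,0,1],[0,0,0,0,1],[0,0,0,0,1]]]'; python3 gauge.py | awk 'NR>14&&NR<20||/\[ /'
```

```text
time: 21.57
position: [0.5683, -0.1459, 0.0742]
tool_rot: [-2.393, -2.035, 0.002]
ft_force: [7.3, -2.8, -14.6]
grip_width: 0.154
grip_force: 50.0
time: 22.23
position: [0.5683, -0.1459, 0.0742]
tool_rot: [-2.393, -2.035, 0.002]
ft_force: [8.3, -2.4, -15.0]
grip_width: 0.156
grip_force: 50.0
hub [ 0.4535 -0.1226  0.0561]
0.9 (np.int64(240), np.int64(238)) (np.int64(205), np.int64(248))
1.0 (np.int64(243), np.int64(239)) (np.int64(171), np.int64(214))
1.1 (np.int64(242), np.int64(241)) (np.int64(119), np.int64(151))
1.2 (np.int64(242), np.int64(242)) (np.int64(73), np.int64(113))
1.3 (np.int64(242), np.int64(238)) (np.int64(86), np.int64(126))
[  7.   -2.4 -14.7] [ 0.5683 -0.1459  0.0743]
```

```bash
python3 -m crank '[[[0,0,0.6,0,1],[0,0,0.6,0,1],[0,0,0.6,0,1],[0,0,0.6,0,1],[0,0,0.6,0,1],[0,0,0.6,0,1],[0,0,0.6,0,1],[0,0,0.6,0,1],[0,0,0,0,1],[0,0,0,0,1]]]'; python3 -m crank '[[[0,0,0.6,0,1],[0,0,0.6,0,1],[0,0,0.6,0,1],[0,0,0.6,0,1],[0,0,0,0,1],[0,0,0,0,1],[0,0,0,0,1]]]'
```

```text
time: 23.12
position: [0.5686, -0.1458, 0.0715]
tool_rot: [-2.392, -2.035, 0.001]
ft_force: [0.7, -0.6, -2.0]
grip_width: 0.156
grip_force: 50.0
time: 23.7
position: [0.569, -0.146, 0.0691]
tool_rot: [-2.393, -2.036, 0.0]
ft_force: [-0.3, -1.3, -2.1]
grip_width: 0.157
grip_force: 50.0
```

```bash
python3 -m crank '[[[0,-0.7,0.4,0,1],[0,-0.7,0.4,0,1],[0,0,0,0,1],[0,0,0,0,1],[0,0,0,0,1]]]'; python3 -m crank '[[[0,-0.4,0.2,0,1],[0,0,0,0,1],[0,0,0,0,1]]]';python3 gauge.py | awk 'NR<14||/\[ /'
```

```text
time: 24.12
position: [0.5684, -0.1461, 0.0687]
tool_rot: [2.392, 2.035, 0.002]
ft_force: [2.7, -1.0, -0.3]
grip_width: 0.161
grip_force: 50.0
time: 24.37
position: [0.5683, -0.1461, 0.0687]
tool_rot: [2.392, 2.034, 0.002]
ft_force: [4.1, -1.2, 0.2]
grip_width: 0.155
grip_force: 50.0
hub [ 0.4535 -0.1226  0.0561]
th base(in,out) now(in,out)
-0.3 (np.int64(241), np.int64(244)) (np.int64(245), np.int64(248))
-0.2 (np.int64(229), np.int64(244)) (np.int64(236), np.int64(249))
-0.1 (np.int64(194), np.int64(221)) (np.int64(202), np.int64(227))
0.0 (np.int64(140), np.int64(154)) (np.int64(148), np.int64(162))
0.1 (np.int64(96), np.int64(114)) (np.int64(103), np.int64(121))
0.2 (np.int64(91), np.int64(175)) (np.int64(97), np.int64(182))
0.3 (np.int64(125), np.int64(233)) (np.int64(132), np.int64(238))
0.4 (np.int64(169), np.int64(247)) (np.int64(175), np.int64(250))
0.5 (np.int64(203), np.int64(244)) (np.int64(209), np.int64(248))
0.6 (np.int64(223), np.int64(242)) (np.int64(229), np.int64(246))
0.7 (np.int64(233), np.int64(242)) (np.int64(238), np.int64(246))
[ 3.4 -0.5 -0.1] [ 0.5683 -0.1461  0.0687]
```

```bash
python3 -m crank '[[[0,0,0,0,0.4],[0,0,0,0,0.2],[0,0,0,0,0.2],[0,0,0,0,0.2],[0,0,0,0,0.2],[0,0,0,0,0.2]]]' 10; python3 -m crank '[[[0,0,-4,0,0.2],[0,0,-8,0,0.2],[0,0,-12,0,0.2],[0,0,-18,0,0.2],[0,0,-20,0,0.2],[0,0,-20,0,0.2],[0,0,-20,0,0.2],[0,0,-15,0,0.2],[0,0,0,0,0.2],[0,0,0,0,0.2]]]'
python3 - <<'E'
from look import *
d=wrist("w7");g=cv2.cvtColor(d["pixels"],cv2.COLOR_RGB2HSV)
u=np.array([-.9866,.1633,0]);n=np.array([.1633,.9866,0]);h=np.array([.567,-.143,.0])
# colour profile along jig x at lateral +30, z = tile top / stop
for x in range(-66,64,3):
    p=proj(d,h+u*x*1e-3+n*.028+[0,0,.0427]);i=np.round(p).astype(int)
    print(x,i,d["pixels"][i[1],i[0]] if 0<=i[0]<640 and 0<=i[1]<400 else None)
E
python3 gauge.py | awk 'NR>4&&NR<9'
```

```text
time: 24.92
position: [0.5669, -0.1456, 0.0679]
tool_rot: [-2.392, -2.035, 0.001]
ft_force: [-0.7, -0.4, 0.3]
grip_width: 0.396
grip_force: 0.0
time: 25.75
position: [0.5681, -0.1461, 0.187]
tool_rot: [2.391, 2.034, 0.004]
ft_force: [-1.0, -1.0, -0.3]
grip_width: 0.4
grip_force: 0.0
25.75 [ 0.5681 -0.1461  0.187 ] yaw x 80.77 z [ 0.0033  0.     -1.    ] F [-1.02 -1.01 -0.32]
-66 [396 154] [228 228 220]
-63 [392 154] [223 222 215]
-60 [388 154] [223 223 215]
-57 [385 154] [193 192 182]
-54 [381 154] [70 74 72]
-51 [378 154] [199 199 189]
-48 [374 154] [220 195 159]
-45 [370 154] [219 195 159]
-42 [367 154] [220 196 160]
-39 [363 154] [220 196 160]
-36 [360 154] [220 196 159]
-33 [356 154] [219 193 157]
-30 [352 154] [211 182 148]
-27 [349 154] [200 174 143]
-24 [345 154] [198 173 142]
-21 [342 154] [199 174 143]
-18 [338 154] [199 175 143]
-15 [334 154] [205 180 147]
-12 [331 154] [221 197 162]
-9 [327 154] [220 196 160]
-6 [324 154] [220 196 161]
-3 [320 154] [221 196 161]
0 [316 154] [221 195 159]
3 [313 154] [221 196 160]
6 [309 154] [221 197 161]
9 [305 154] [221 197 162]
12 [302 154] [222 198 161]
15 [298 154] [221 196 161]
18 [295 154] [221 197 160]
21 [291 154] [221 197 159]
24 [287 154] [221 198 162]
27 [284 154] [220 195 160]
30 [280 154] [220 197 158]
33 [277 154] [222 199 160]
36 [273 154] [222 198 160]
39 [269 154] [222 199 160]
42 [266 154] [222 197 160]
45 [262 154] [222 198 161]
48 [259 154] [212 185 148]
51 [255 154] [176 179 172]
54 [251 154] [172 176 168]
57 [248 153] [171 176 169]
60 [244 153] [112 119 115]
63 [240 153] [113 121 117]
-0.1 (np.int64(194), np.int64(221)) (np.int64(201), np.int64(226))
0.0 (np.int64(140), np.int64(154)) (np.int64(145), np.int64(161))
0.1 (np.int64(96), np.int64(114)) (np.int64(100), np.int64(120))
0.2 (np.int64(91), np.int64(175)) (np.int64(94), np.int64(181))
```

```bash
python3 -c "
from bench import job;print(job.close_job())"
```

```text
the job is handed in; nothing more can be done
None
```

The hook tile is home against the stop. It was pulled to about 12–13 N on the gauge, held there for about 2 s, then eased back to zero and released, and I handed the job in at about 26 s on the robot's clock.

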